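# Rake a guide clamp out of a saw's accessory bay

### The job

The red guide clamp has slid deep into one of the two narrow bays beside the wet saw, too deep for the hand. Take the long hoe-shaped rake by its wooden handle, reach over the clamp, drop the blade behind it and drag it right out onto the bench; leave the grey block in the other bay alone and do not touch the clamp with the fingers while it is still in the bay. Then stand the rake back on the bench, clear of the bays, and lay the red clamp in the orange tray.

Things in the scene. Friction and masses are not known exactly. Their poses are not given: they have to be found in the camera images.
- bay: Blue metal twin bay, fixed on the bench, 180 long (x) x 168 wide (y) x 111 high, no floor: things in it lie on the bench. Origin at bench level under its centre. x points from the mouths (x = -90, facing roughly to the robot's left) inwards to the back wall (inside at x = +80). Two bays side by side, 76 wide inside, centred at y = +41 and -41, walls 5.
- bay_mouth_left (a point): Centre of the mouth of the bay at y = +41 (left when looking in), 50 above the bench; its x axis points into the bay. Clear height inside 105. The roof is open but for a steel strip 14 wide over the mouths and three steel rods, 6 thick, across at 48, 90 and 132 in from the mouth: the contents show from above.
- bay_mouth_right (a point): The same for the bay at y = -41 (right when looking in).
- clamp_center (a point): Red guide clamp, loose block 64 long (x) x 32 wide (y) x 24 high with a brass button 4 high on top, 0.16 kg. Point at the block's centre, 12 above the bench. It starts lying in either bay, its centre 90 to 105 in from the mouth and within 6 of the bay's midline, its length along the bay within 0.25 rad, x axis pointing inwards.
- spare_center (a point): Grey block of the same shape and size with a steel button, lying likewise in the other bay; to be left there. Point at its centre.
- rake_grip (a point): Hoe-shaped rake, loose, 0.22 kg. Point at the centre of its wooden handle (100 long, 24 wide, 28 high), 45 above the bench; x points along the tool to the blade (at the start roughly to the robot's right), z up. It stands on its yellow blade and a black hand guard (50 wide, 6 thick, 62 high) at the handle's rear end, x = -53. An 8 thick steel rod joins handle and blade at handle mid-height.
- rake_blade (a point): Middle of the lower edge of the rake's yellow blade, a plate 50 wide, 48 high and 5 thick, square to the rod, 215 ahead of the handle's centre and 45 below it; at bench height when the rake stands on the bench.
- tray: Orange open tray fixed on the bench, 130 x 130 outside, 24 high, walls and floor 4. Origin at bench level under its centre.
There are look-alikes about, which are no part of the job. Of the things that look like the bay, the larger one is meant. Of the things that look like the tray, take the one that is farthest from the robot's base at the start.

How it is judged:
By the outcome, as a careful person would: the job done as asked, in the order asked, and still so for the second after the job is handed in, with the robot touching nothing.
It also fails if it takes over 59 s, if anything falls off the work surface, if the arm or the gripper's body presses on something with over 40 N, if the wrist force passes 120 N, or if a joint passes its speed limit or range.

### The arm

A 6-joint arm with a two-finger parallel gripper is mounted at the origin on the work surface. World frame = base frame: x ahead of the robot, y to its left, z up, the work surface at z = 0. Lengths are in m, angles in rad, forces in N, time in s.
With the tool pointing down it reaches from about 0.3 to 0.875 m from the base axis. Payload 6.4 kg.
Tool frame: the origin (TCP) lies midway between the tips of the shut fingers; the grasp point (between the pads) lies 19 mm behind it (r.grip_depth is the distance from the TCP to the grasp point, in m); x points along the fingers, y is the direction in which the jaws open and shut, and the axes are right-handed (so a half turn about x gives the same grasp; the last joint's range is limited). The gripper opens to 88 mm and grips with 3 to 60 N. Pads are 18 mm wide; open, the fingers measure 123 mm over their backs; the gripper's body (75 mm by 187 mm) begins 45 mm behind the grasp point.
Start: joints at [-0.206, 0.181, 1.607, -0, 1.354, -0.206], TCP at [0.575, 0, 0.203] pointing down, gripper open.
Joint ranges: [-2.99, 2.99], [-0.89, 2.07], [0.3, 2.58], [-1.14, 4.28], [0, 2.63], [-3.12, 3.12]. Speed limits (rad/s): [2.57, 2.57, 3.01, 3.14, 3.14, 3.14].

### API

Orientations are given as a rotation vector (axis times angle).
In Python, from workcell import r, grip, kinematics, optics, sensors gives the robot as it stands. Calls block until the motion is done:
- r.reach(position, orientation): joint-space move of the TCP to a pose.
- r.move_linear(position, orientation=None, max_speed=0.15): straight line of the TCP; orientation=None keeps the orientation; max_speed is the mean speed in m/s.
- r.move_joints(angles): joint-space move.
- grip(opening, grasp_force=None): finger opening in m; grasp_force is the grip in N (None keeps the last); returns when the fingers have stopped.
- r.sleep(seconds).
- kinematics.inverse_kinematics(position, orientation): joint angles nearest the present ones, or None.
- optics.grab_frame(name): name is "scene" or "side" or "wrist"; returns a dict with "img" (400x640x3 uint8, red, green, blue), "fx", "fy", "cx", "cy" (pixels), "T" (4x4, takes a point from camera to world coordinates). Camera axes: x right, y up, looking along -z (the intrinsics and any distortion apply to the point x, -y, -z); pixel columns grow to the right and rows downward; lengths in m; the calibration is good to about 2 mm. The wrist camera is an equidistant fisheye: a pixel r from the principal point sees the ray r / f radians off the axis. A picture is of the moment at which its call begins. There is no depth.
A pose or a line that the arm cannot do raises r.IKError and nothing moves.
- r.sign_off(): hands the job in, once; it reports no verdict.
Trained networks look in a picture, given as the dict that the camera call returned (one of the last four; its "shot" number tells which), for a name from the list of things; names that differ only in an ending like _2 or _b are one class to them, and where a whole thing is asked for, a point or a joint stands for the part that bears it (a point fixed in the world has none). Each returns a list of dicts, best first, with "conf" (0 to 1); they miss things now and then, are a little off and sometimes report something else, mostly with a low value. They report only what shows in the picture. A call takes as long as a camera call. They do not tell look-alikes from the thing itself.
- optics.find_in(picture, thing): "centre" ([column, row] in pixels, amid what is visible of it).
- optics.place_of(picture, thing): "centre" ([column, row] in pixels: a listed point, or the origin of a listed thing).
Readings, each from a call of its own:
- sensors.get_time(): time.
- sensors.get_qpos(): joint angles.
- sensors.get_joint_vel(): joint speeds.
- sensors.get_tau(): joint torques, N m.
- sensors.get_ee_pos(): TCP position.
- sensors.get_eef_rot(): TCP orientation.
- sensors.get_force(): force on the tool from outside, world axes, zero at the start.
- sensors.get_wrist_torque(): the same for the moment, N m.
- sensors.get_width(): finger opening in m.
Only numpy, scipy, OpenCV 4.12 (cv2) and the standard library are available. Lean on these libraries where they do the work, as an engineer would, in place of code of your own. Each camera call takes 0.05 s, during which the arm holds its last target.

## Working session

There is one attempt and no reset: what is moved stays moved. The work goes in short steps, each a Python script; the robot and the scene stay as the last script left them, time stands still between calls to the robot, and variables do not carry over. Pictures are saved under pics/ and viewed, and the job is handed in when it is done.

```bash
mkdir -p pics; ls; cat > h.py <<'E'
import numpy as np, cv2
from workcell import r, grip, kinematics, optics, sensors
def save(f,name,crop=None,scale=1):
    im=cv2.cvtColor(f["img"],cv2.COLOR_RGB2BGR)
    if crop: a,b,c,d=crop; im=im[b:d,a:c]
    if scale!=1: im=cv2.resize(im,None,fx=scale,fy=scale,interpolation=cv2.INTER_CUBIC)
    cv2.imwrite("pics/"+name,im)
def ray(f,px):
    x=(px[0]-f["cx"])/f["fx"]; y=(px[1]-f["cy"])/f["fy"]
    T=np.array(f["T"])
    if f.get("fish"):
        t=np.hypot(x,y); s=np.sin(t)/t if t>1e-9 else 1.
        d=np.array([x*s,-y*s,-np.cos(t)])
    else: d=np.array([x,-y,-1.])
    return T[:3,3],T[:3,:3]@d
def onz(f,px,z):
    o,d=ray(f,px); return o+d*(z-o[2])/d[2]
def proj(f,p):
    T=np.array(f["T"]); c=T[:3,:3].T@(np.array(p)-T[:3,3]); x,y,z=c[0],-c[1],-c[2]
    if f.get("fish"):
        n=np.hypot(x,y); t=np.arctan2(n,z); x,y=(x/n*t,y/n*t)
    else: x,y=x/z,y/z
    return np.array([f["cx"]+f["fx"]*x,f["cy"]+f["fy"]*y])
E
python3 - <<'E'
from h import *
for n in ["scene","side","wrist"]:
    f=optics.grab_frame(n); f["fish"]=n=="wrist"; save(f,n+"0.png")
    print(n,{k:v for k,v in f.items() if k not in("img",)})
    for t in ["bay","bay_mouth_left","bay_mouth_right","clamp_center","spare_center","rake_grip","rake_blade","tray"]:
        z={"bay":0,"tray":0,"clamp_center":.012,"spare_center":.012,"rake_grip":.045,"rake_blade":0}.get(t,.05)
        print(t,[(np.round(d["centre"]).astype(int).tolist(),round(d["conf"],2),np.round(onz(f,d["centre"],z)[:2],3).tolist()) for d in optics.place_of(f,t)])
E
```

```text
pics
scene {'fx': 400.07399229722193, 'fy': 400.07399229722193, 'cx': 321.24978295853674, 'cy': 197.22888845136617, 'T': array([[ 7.51503348e-02, -7.49046912e-01,  6.58240952e-01,
         1.10915511e+00],
       [ 9.97172143e-01,  5.67029694e-02, -4.93202925e-02,
         3.49661338e-03],
       [-3.81003820e-04,  6.60085977e-01,  7.51189961e-01,
         7.99986691e-01],
       [ 0.00000000e+00,  0.00000000e+00,  0.00000000e+00,
         1.00000000e+00]]), 'shot': 1, 'fish': False}
bay [([188, 255], 0.89, [0.565, -0.271]), ([227, 183], 0.66, [0.337, -0.199])]
bay_mouth_left [([224, 253], 0.73, [0.6, -0.175]), ([252, 177], 0.6, [0.369, -0.123])]
bay_mouth_right [([223, 224], 0.97, [0.519, -0.184]), ([246, 162], 0.79, [0.31, -0.141])]
clamp_center []
spare_center [([333, 229], 0.26, [0.524, 0.075])]
rake_grip [([418, 206], 0.97, [0.493, 0.288])]
rake_blade [([334, 232], 0.6, [0.526, 0.08])]
tray [([468, 207], 0.87, [0.47, 0.436]), ([425, 150], 0.69, [0.244, 0.378])]
side {'fx': 362.5697323261147, 'fy': 362.5697323261147, 'cx': 320.1485540508969, 'cy': 204.21000253479573, 'T': array([
[... 898 characters left out ...]
18469698, 'T': array([[ 9.99999703e-01, -2.00975923e-04,  7.44411294e-04,
         5.73944493e-01],
       [-4.30762625e-06,  9.63962820e-01,  2.66036994e-01,
         6.79449083e-02],
       [-7.71051840e-04, -2.66036918e-01,  9.63962532e-01,
         3.85133729e-01],
       [ 0.00000000e+00,  0.00000000e+00,  0.00000000e+00,
         1.00000000e+00]]), 'shot': 3, 'fish': True}
bay [([324, 339], 0.6, [0.574, -0.273])]
bay_mouth_left [([161, 264], 0.95, [0.354, -0.118])]
bay_mouth_right []
clamp_center [([352, 345], 0.54, [0.618, -0.277])]
spare_center [([298, 348], 0.53, [0.534, -0.282])]
rake_grip [([298, 349], 0.27, [0.536, -0.255])]
rake_blade [([286, 107], 0.94, [0.527, 0.078])]
tray []
```

View pics/scene0.png

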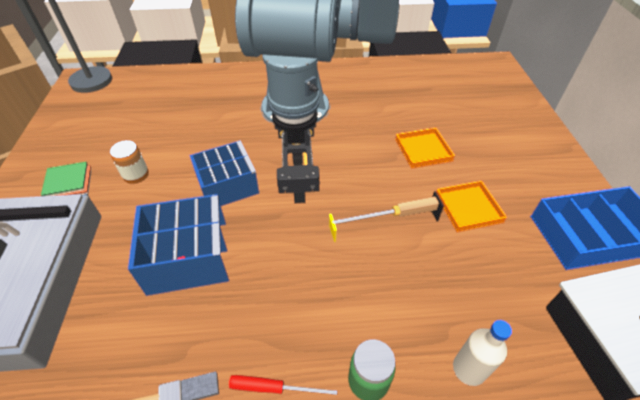

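View pics/side0.png

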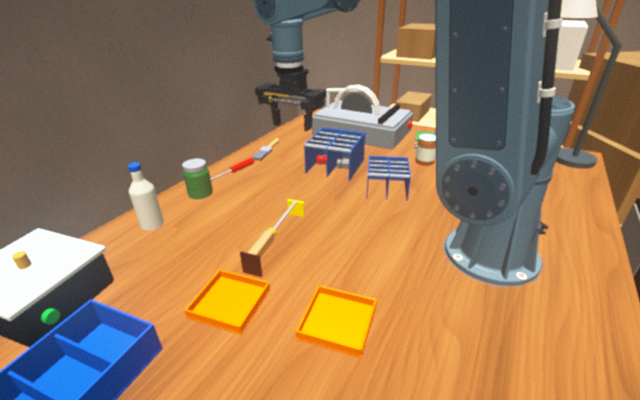

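View pics/wrist0.png

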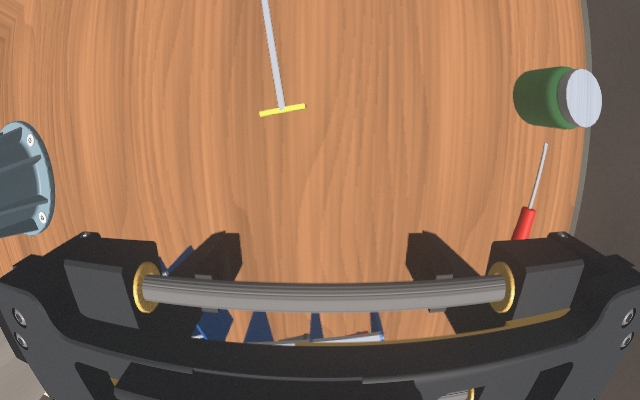

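Larger twin bay: scene (180,240), the other (225,172) is clearly smaller. Trays: scene (470,205) at 0.64 m from the base and (425,148) at 0.45 m, so (470,205) is the one meant. The red clamp is in the left bay. I'll check this with overlays on enlarged crops.

```bash
cat >> h.py <<'E'
def bayT(p):
    x,y,a=p; c,s=np.cos(a),np.sin(a)
    return lambda q: np.array([x+c*q[0]-s*q[1], y+s*q[0]+c*q[1], q[2]])
def overlay(f,name,segs,crop,scale,pts=()):
    a,b,c,d=crop
    im=cv2.cvtColor(f["img"],cv2.COLOR_RGB2BGR)[b:d,a:c]
    im=cv2.resize(im,None,fx=scale,fy=scale,interpolation=cv2.INTER_CUBIC)
    P=lambda p: tuple(int(v) for v in np.round((proj(f,p)-[a,b]+.5)*scale-.5))
    for p,q,col in segs: cv2.line(im,P(p),P(q),col,1,cv2.LINE_AA)
    for p,col in pts: cv2.circle(im,P(p),4,col,1)
    cv2.imwrite("pics/"+name,im)
def baysegs(p,col=(0,255,0)):
    B=bayT(p); S=[]
    L=[(-.09,-.084),(.09,-.084),(.09,.084),(-.09,.084)]
    for z in (0,.111):
        for i in range(4): S.append((B((*L[i],z)),B((*L[(i+1)%4],z)),col))
    for i in range(4): S.append((B((*L[i],0)),B((*L[i],.111)),col))
    S.append((B((-.09,0,.111)),B((.085,0,.111)),col))
    return S
def boxsegs(p,l,w,h,col=(255,255,0)):
    B=bayT(p);S=[];L=[(-l/2,-w/2),(l/2,-w/2),(l/2,w/2),(-l/2,w/2)]
    for z in (0,h):
        for i in range(4): S.append((B((*L[i],z)),B((*L[(i+1)%4],z)),col))
    return S
E
python3 - <<'E'
from h import *
bay=(.569,-.270,-1.57+.12)
rx,ry=.491,.291; a=np.arctan2(.084-.291,.525-.491)
R=bayT((rx,ry,a))
segs=baysegs(bay)+[(R((0,0,.045)),R((.215,0,.045)),(255,0,255)),(R((.215,-.025,0)),R((.215,.025,0)),(255,0,255))]
segs+=boxsegs((.471,.436,a),.13,.13,.024)
C=bayT(bay)
segs+=boxsegs((*C((.005,.041,0))[:2],bay[2]),.064,.032,.024,(255,255,255))
f=optics.grab_frame("scene"); overlay(f,"s1.png",segs,(110,140,270,300),5)
overlay(f,"s1b.png",segs,(310,130,520,260),3.8)
g=optics.grab_frame("side"); overlay(g,"d1.png",segs,(270,110,430,230),5)
overlay(g,"d1b.png",segs,(170,170,390,350),3.4)
E
```

```text
(no output)
```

View pics/s1.png

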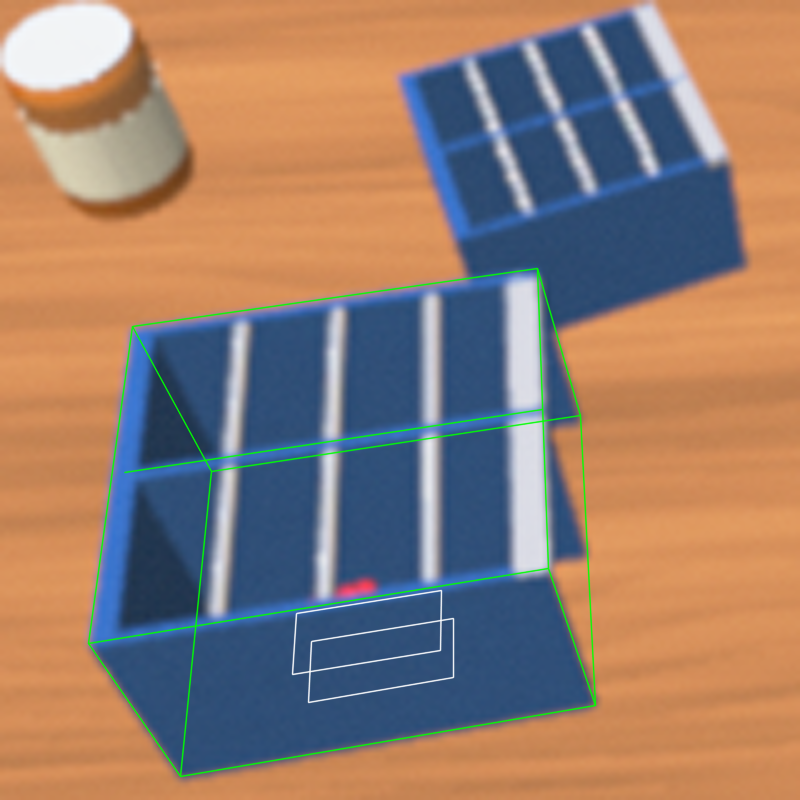

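View pics/d1.png

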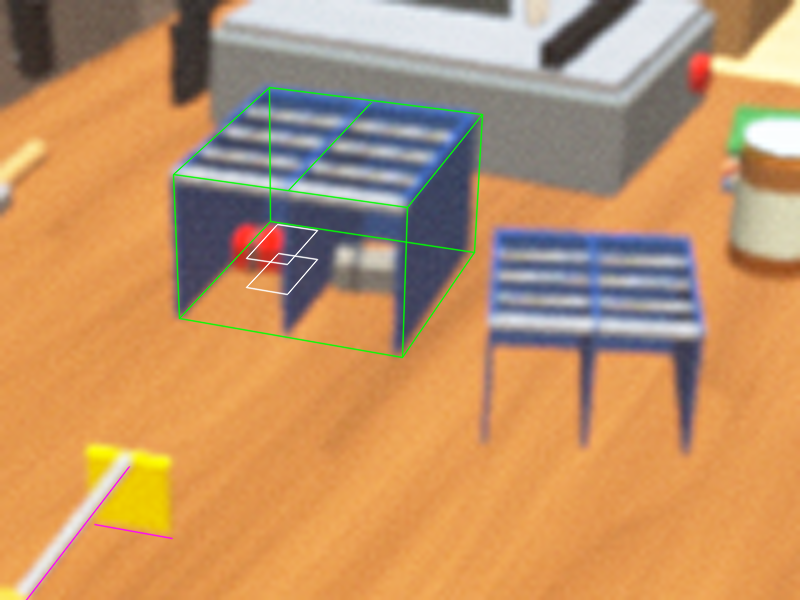

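View pics/s1b.png

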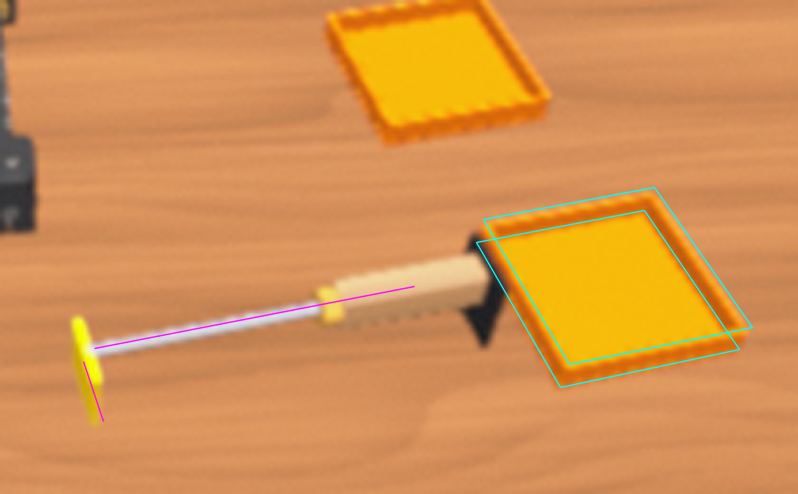

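View pics/d1b.png

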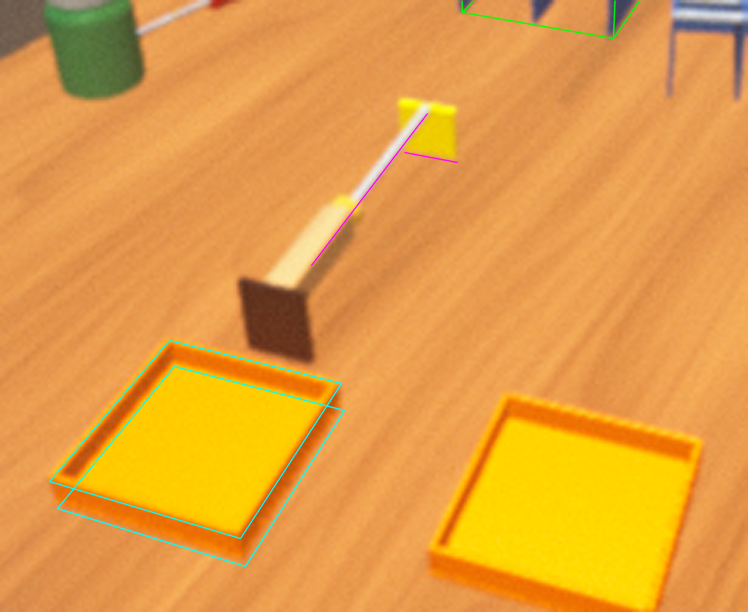

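Overlays: the bay model (0.569,-0.270, yaw -1.45) fits both views within about 2 px. The red clamp shows through the left mouth (side crop 258,245) and the grey block through the right (365,268). The tray near the guard fits at (0.471,0.436). The rake line sits about 3 mm too low in x. Next I'll go above the handle and refine with the wrist camera.

```bash
cat >> h.py <<'E'
from scipy.spatial.transform import Rotation as Ro
def ori(phi):  # tool down, jaw axis at angle phi
    x=np.array([0,0,-1.]); y=np.array([np.cos(phi),np.sin(phi),0]); return Ro.from_matrix(np.stack([x,y,np.cross(x,y)],1)).as_rotvec()
E
python3 - <<'E'
from h import *
print(Ro.from_rotvec(sensors.get_eef_rot()).as_matrix().round(3))
M=Ro.from_rotvec(sensors.get_eef_rot()).as_matrix(); s=np.sign(M[0,1])
phi=.16 + (0 if s>0 else np.pi)
for p in [(.494,.29,.026),(.55,-.09,.08),(.494,.2,.2),(.58,-.1,.026),(.47,.436,.04)]:
    q=kinematics.inverse_kinematics(np.array(p),ori(phi)); print(p,None if q is None else np.round(q,2))
r.reach(np.array([.50,.235,.19]),ori(phi))
f=optics.grab_frame("wrist"); f["fish"]=True; save(f,"w2.png")
for t,z in [("rake_grip",.045),("rake_blade",0),("tray",0)]:
    print(t,[(np.round(d["centre"]).astype(int).tolist(),round(d["conf"],2),np.round(onz(f,d["centre"],z)[:2],4).tolist()) for d in optics.place_of(f,t)])
print(sensors.get_time(),sensors.get_qpos(),phi)
E
```

```text
[[-0.  1.  0.]
 [ 0.  0. -1.]
 [-1. -0. -0.]]
(0.494, 0.29, 0.026) [ 0.32  0.4   1.73 -0.    1.01  0.16]
(0.55, -0.09, 0.08) [-0.38  0.28  1.75 -0.    1.11 -0.54]
(0.494, 0.2, 0.2) [ 0.16  0.09  1.72 -0.    1.34  0.  ]
(0.58, -0.1, 0.026) [-0.37  0.43  1.69 -0.    1.03 -0.53]
(0.47, 0.436, 0.04) [ 0.56  0.5   1.54 -0.    1.1   0.4 ]
rake_grip [([326, 126], 0.74, [0.4931, 0.2897])]
rake_blade []
tray [([326, 6], 0.95, [0.4701, 0.4363]), ([147, 46], 0.95, [0.2409, 0.3691])]
2.625 [ 2.22014722e-01  1.43206574e-01  1.67751213e+00 -2.05747771e-04
  1.32072952e+00  6.43222660e-02] 0.16
```

View pics/w2.png

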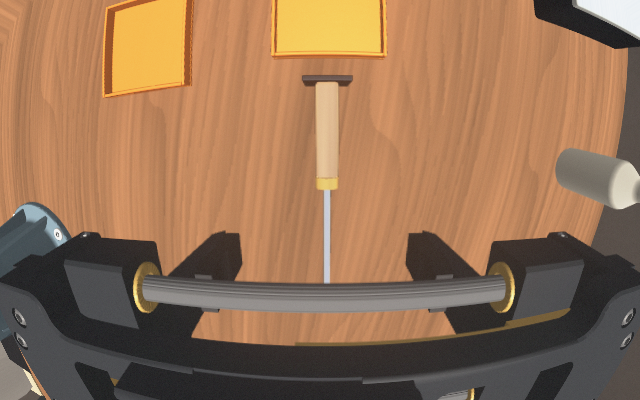

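The wrist view shows the handle (327,80-180) and rod (327,190-280) running straight down the image, so the jaws line up with the rake. Grip point: (0.493,0.290). Now I'll grasp it.

```bash
python3 - <<'E'
from h import *
f=optics.grab_frame("wrist"); f["fish"]=True
hsv=None
P=[]
im=f["img"].astype(int)
for row in list(range(90,175,6)):
    line=im[row,290:370]; m=(line[:,1]>150)&(line[:,2]>100)
    c=np.where(m)[0]; 
    if len(c)>8: P.append(onz(f,(290+(c.min()+c.max())/2,row),.059)[:2])
P=np.array(P); d=np.linalg.svd(P-P.mean(0))[2][0]; d*=-np.sign(d[1])
yaw=np.arctan2(d[1],d[0]); print(len(P),P.mean(0),yaw)
c=np.array([.4931,.2897])
print("lateral off",(np.cross(d,c-P.mean(0))))
if abs(yaw+1.411)>.06: yaw=-1.411
phi=yaw+np.pi/2
r.reach(np.array([*c,.11]),ori(phi))
r.move_linear(np.array([*c,.026]),None,.15)
print(sensors.get_force())
w=grip(.015,60); r.sleep(.2)
print(sensors.get_width(),sensors.get_force(),sensors.get_ee_pos(),sensors.get_time())
np.save("phi.npy",phi)
E
```

```text
15 [0.49476431 0.28364156] -1.4072664840686153
lateral off -0.0006557761908044337
[-0.95570261  0.74829358  1.14407084]
0.014762257938349423 [ 0.64316562 -0.13067825 -0.4830999 ] [0.49305425 0.2896824  0.02598656] 5.2083<stdin>:13: DeprecationWarning: Arrays of 2-dimensional vectors are deprecated. Use arrays of 3-dimensional vectors instead. (deprecated in NumPy 2.0)
```

Width 14.8 mm doesn't match the 24 mm handle, so I'm looking before going on.

```bash
python3 - <<'E'
from h import *
f=optics.grab_frame("side"); save(f,"d3.png",(170,150,370,300),4)
f=optics.grab_frame("wrist"); save(f,"w3.png")
print(sensors.get_width())
E
```

```text
0.015091328148708269
```

View pics/d3.png

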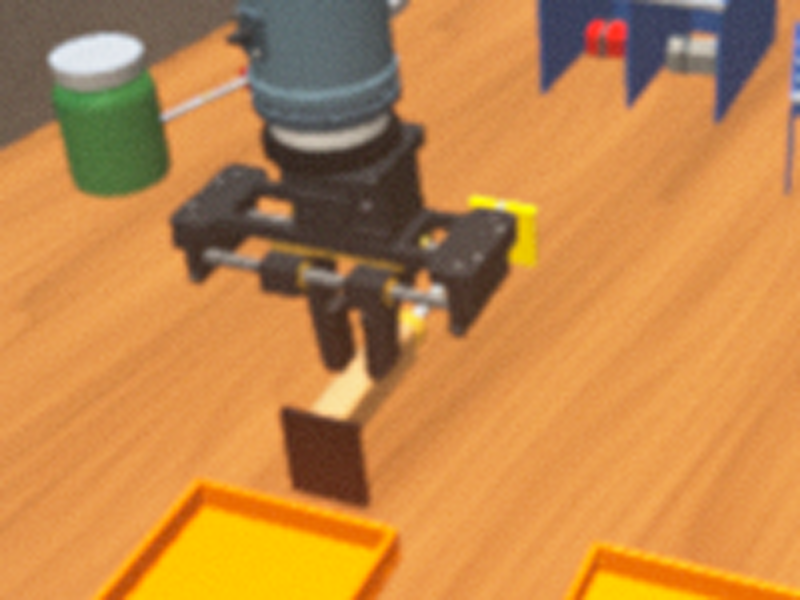

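View pics/w3.png

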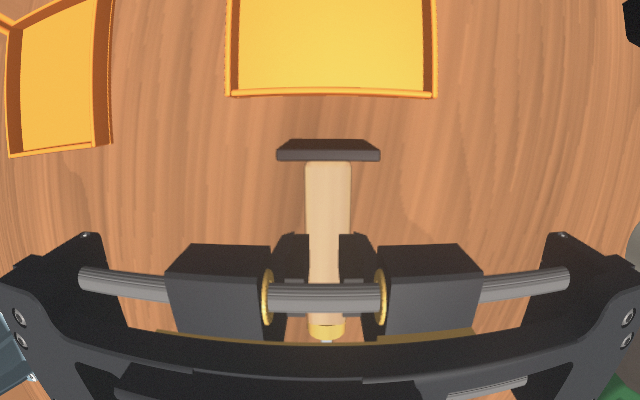

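The fingers do straddle the handle. I'll command a fuller close to be sure of the squeeze, then lift a little and check.

```bash
python3 - <<'E'
from h import *
grip(.0,60); print(sensors.get_width())
r.move_linear(np.array([.493,.2897,.076]),None,.12); r.sleep(.2)
print(sensors.get_force(),sensors.get_wrist_torque(),sensors.get_width(),sensors.get_ee_pos(),sensors.get_time())
f=optics.grab_frame("side"); save(f,"d4.png",(170,150,370,300),4)
f=optics.grab_frame("scene"); save(f,"s4.png",(300,130,500,280),4)
for n in ("scene","side"):
    f=optics.grab_frame(n)
    print([(d["centre"],d["conf"],onz(f,d["centre"],.05)) for d in optics.place_of(f,"rake_blade")])
E
```

```text
0.00040546898860074627
[-0.10805268  0.28129461 -0.38117505] [-0.00480015 -0.03780064  0.02965472] 0.0005327967298473083 [0.49223725 0.28938689 0.07491254] 6.4667
[([329.8, 231.7], 0.78, array([0.55962036, 0.0645165 , 0.05      ]))]
[([295.2, 219.1], 0.92, array([0.47805306, 0.15582201, 0.05      ]))]
```

View pics/d4.png

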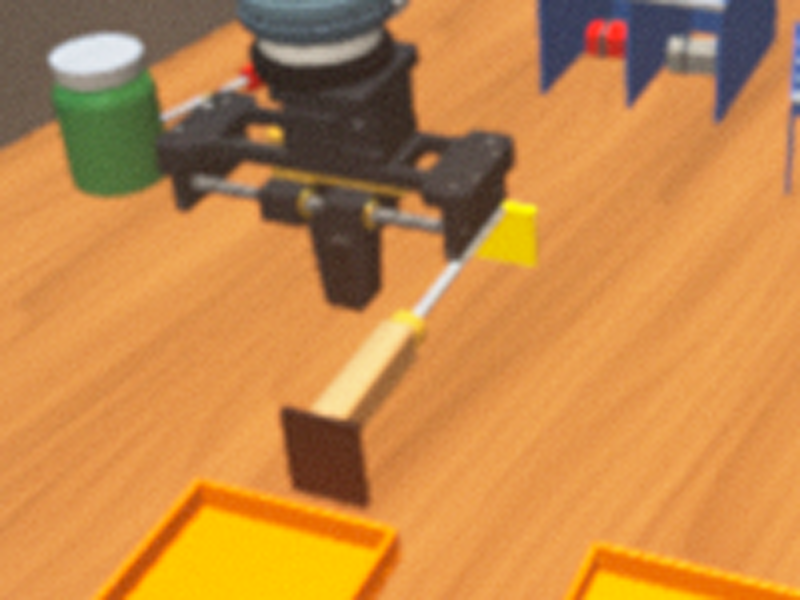

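View pics/s4.png

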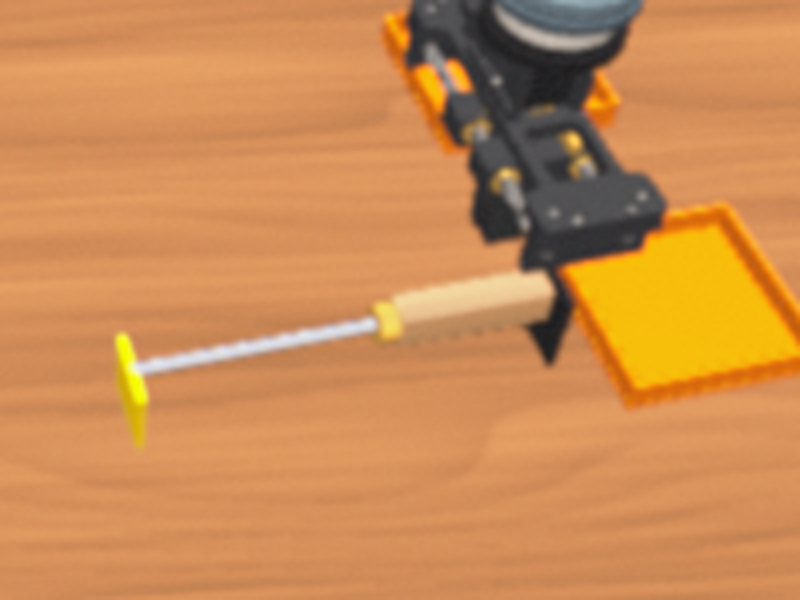

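The fingers closed over nothing and the rake hasn't moved. I'll compare the reported TCP with where the images show the fingertips.

```bash
python3 - <<'E'
from h import *
p=sensors.get_ee_pos(); print(p,Ro.from_rotvec(sensors.get_eef_rot()).as_matrix().round(3), getattr(r,"grip_depth",None), sensors.get_qpos())
for n,c in (("side",(170,150)),("scene",(300,130))):
    f=optics.grab_frame(n); u=proj(f,p); print(n,u,(u-c)*4)
    overlay(f,"tcp_%s.png"%n,[],(c[0],c[1],c[0]+200,c[1]+150),4,[(p,(0,0,255)),(np.array([.493,.29,.026]),(0,255,0)),(np.array([.493,.29,.059]),(255,255,0))])
f=optics.grab_frame("wrist"); f["fish"]=True; print(proj(f,p), f["T"].round(3)); save(f,"w4.png")
E
```

```text
[0.49286792 0.28966437 0.07574149] [[-0.     0.987  0.163]
 [-0.     0.163 -0.987]
 [-1.    -0.     0.   ]] 0.0187 [3.23789206e-01 3.19669622e-01 1.71505897e+00 3.27187154e-06
 1.10728939e+00 1.60262210e-01]
side [259.47582195 236.78218317] [357.90328781 347.12873266]
scene [420.58919357 197.3158592 ] [482.35677429 269.2634368 ]
[325.32666406 225.33901259] [[ 0.987 -0.157 -0.043  0.481]
 [ 0.163  0.951  0.263  0.357]
 [-0.001 -0.266  0.964  0.258]
 [ 0.     0.     0.     1.   ]]
```

View pics/tcp_side.png

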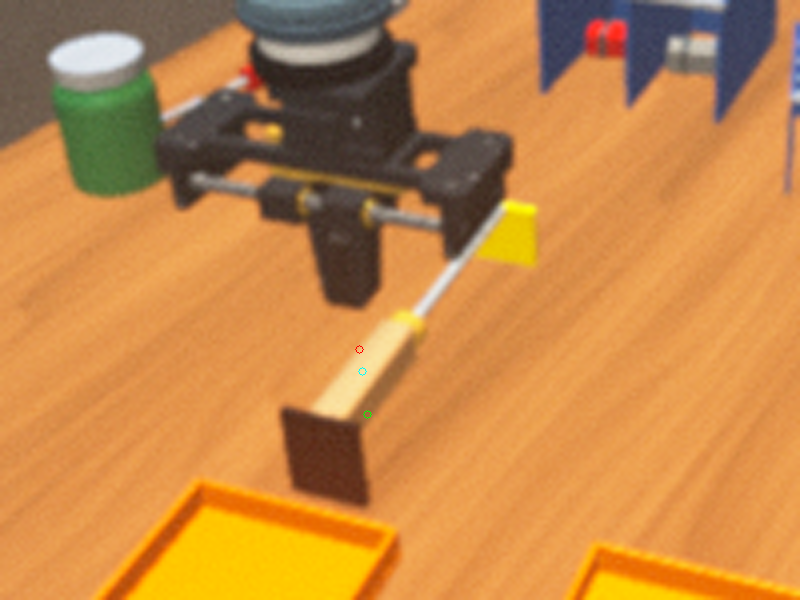

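View pics/tcp_scene.png

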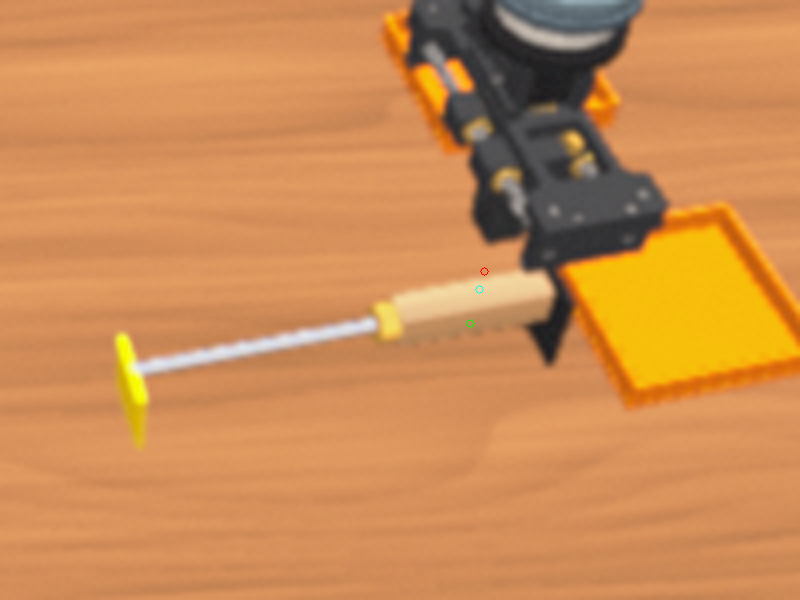

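View pics/w4.png

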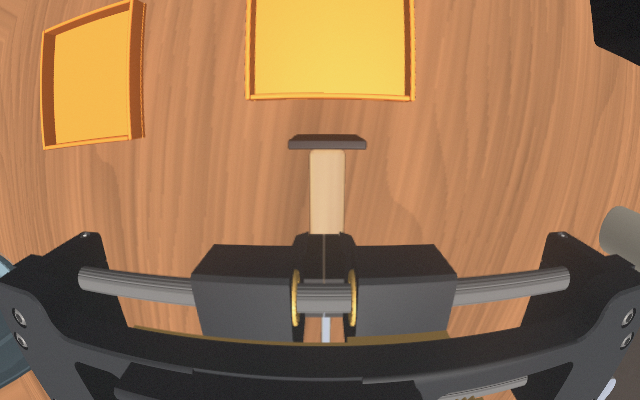

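The visible fingertips sit about 35–38 mm above the reported TCP in all three views, and closing on air above the 59 mm handle top agrees. So the tool frame reaches past the real tips. I'll measure the offset by touching the bare bench gently with shut fingers.

```bash
python3 - <<'E'
from h import *
phi=float(np.load("phi.npy"))
r.reach(np.array([.40,.20,.03]),ori(phi))
f0=np.array(sensors.get_force()); print(f0)
z=.0
r.move_linear(np.array([.40,.20,z]),None,.1)
while z>-.05:
    F=np.array(sensors.get_force())-f0
    if abs(F[2])>2.5: break
    z-=.003; r.move_linear(np.array([.40,.20,z]),None,.06)
print(z,F,sensors.get_ee_pos(),sensors.get_time())
f=optics.grab_frame("side"); save(f,"d5.png",(200,150,400,300),4)
E
```

```text
[ 0.03802696 -0.0142882   0.28455054]
-0.036 [-4.08838448 -1.30888104 13.44713767] [ 0.40049368  0.20011446 -0.03511273] 10.975
```

View pics/d5.png

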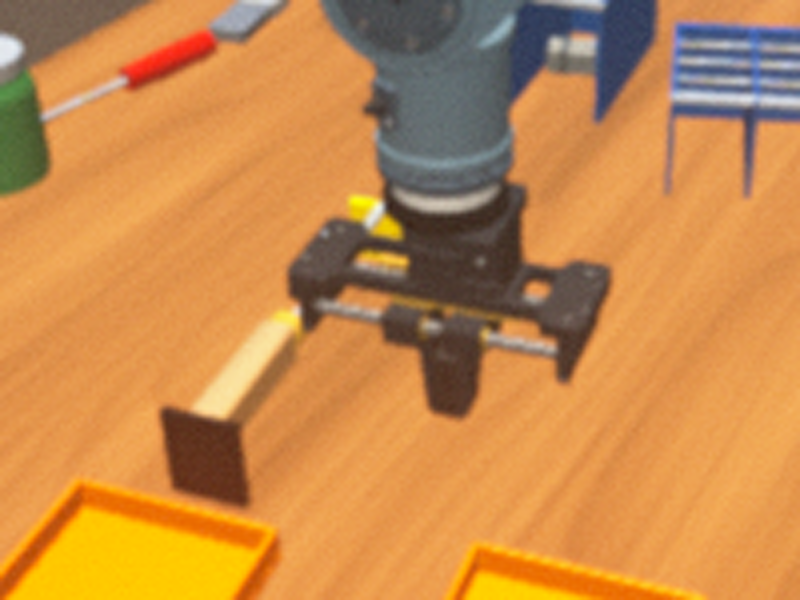

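Bench contact at a reported z of about -0.035, so the real fingertips are 35 mm above the reported TCP. I'll correct every height by that and grasp again.

```bash
cat >> h.py <<'E'
DZ=.035
def P(x,y,ztip): return np.array([x,y,ztip-DZ])
E
python3 - <<'E'
from h import *
phi=float(np.load("phi.npy"))
r.move_linear(P(.40,.2,.08),None,.2)
grip(.07,60)
r.reach(P(.4931,.2897,.085),ori(phi))
r.move_linear(P(.4931,.2897,.026),None,.12)
grip(0,60)
print(sensors.get_width(),sensors.get_time())
r.move_linear(P(.4931,.2897,.066),None,.12)
r.sleep(.1)
print(sensors.get_width(),sensors.get_force(),sensors.get_wrist_torque(),sensors.get_ee_pos(),sensors.get_time())
f=optics.grab_frame("side"); save(f,"d6.png",(170,150,370,300),4)
E
```

```text
0.023576753875584857 14.675
0.023264111863167528 [ 0.18745287 -0.43266336 -3.11803878] [ 0.0356286  -0.00082846 -0.0262038 ] [0.4921585  0.28938311 0.02997374] 15.2583
```

View pics/d6.png

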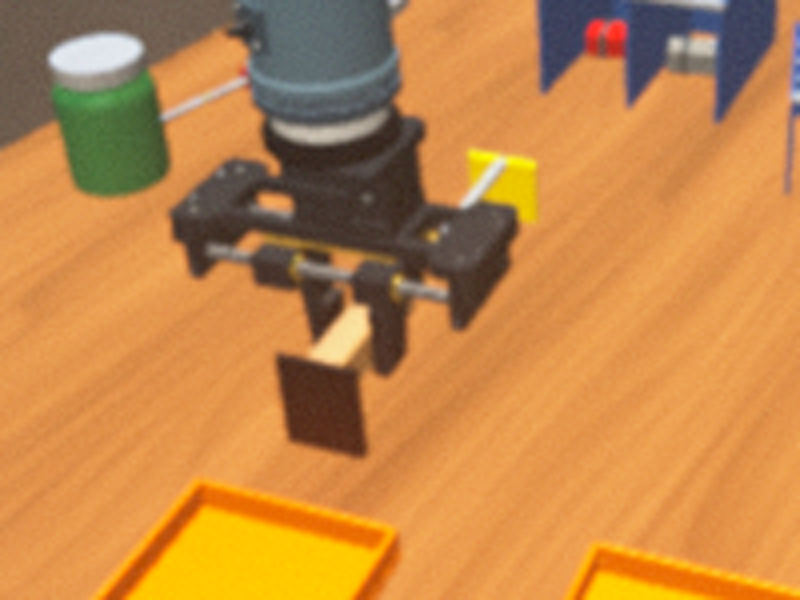

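The grip holds (width 23.4 mm, rake level and lifted). Now I'll carry it to the left mouth and check the alignment before going in.

```bash
cat >> h.py <<'E'
BAY=(.569,-.270,-1.45); PH=BAY[2]+np.pi/2
def H(xb,yb,zt):  # tip cmd for blade at bay-frame xb,yb, tip height zt (blade bottom = zt-.026)
    q=bayT(BAY)((xb-.215,yb,0)); return P(q[0],q[1],zt)
E
python3 - <<'E'
from h import *
for xb in (-.14,.066,-.20):
    q=kinematics.inverse_kinematics(H(xb,.042,.066),ori(PH)); print(H(xb,.042,.066),None if q is None else np.round(q,2))
r.move_linear(H(-.14,.042,.066),ori(PH),.2)
r.sleep(.1)
print(sensors.get_time(),sensors.get_ee_pos(),sensors.get_width())
B=bayT(BAY)
segs=baysegs(BAY)+[(B((-.355,.042,.085)),B((-.14,.042,.085)),(255,0,255))]
c=[B((-.14,y,z)) for y,z in ((.017,.04),(.067,.04),(.067,.088),(.017,.088))]
segs+=[(c[i],c[(i+1)%4],(255,0,255)) for i in range(4)]
segs+=[(B((.066,.017,.001)),B((.066,.067,.001)),(255,255,255))]
for n,cr in (("scene",(110,140,310,290)),("side",(230,110,390,230))):
    f=optics.grab_frame(n); overlay(f,n+"7.png",segs,cr,4 if n=="scene" else 5)
    for t,z in (("rake_blade",.04),("clamp_center",.012),("bay_mouth_left",.05),("bay_mouth_right",.05)):
        for d in optics.place_of(f,t)[:2]:
            w=onz(f,d["centre"],z)-[BAY[0],BAY[1],0]; cc,s=np.cos(BAY[2]),np.sin(BAY[2])
            print(n,t,round(d["conf"],2),"bay frame",round(cc*w[0]+s*w[1],4),round(-s*w[0]+cc*w[1],4))
E
```

```text
[0.56791546 0.08747423 0.031     ] [-0.05  0.39  1.73 -0.    1.02 -0.17]
[ 0.59273903 -0.11702465  0.031     ] [-0.39  0.45  1.65 -0.    1.05 -0.51]
[0.5606853  0.14703701 0.031     ] [ 0.05  0.4   1.71 -0.    1.03 -0.07]
16.6333 [0.56741084 0.0885972  0.03090925] 0.023553513914550225
scene rake_blade 0.72 bay frame -0.1414 0.0382
scene bay_mouth_left 0.95 bay frame -0.1747 -0.1879
scene bay_mouth_left 0.59 bay frame -0.0953 0.0386
scene bay_mouth_right 0.92 bay frame -0.1582 -0.2606
scene bay_mouth_right 0.58 bay frame -0.0982 -0.041
side rake_blade 0.97 bay frame -0.1653 0.0331
side clamp_center 0.39 bay frame 0.0323 0.058
side bay_mouth_left 0.93 bay frame -0.0782 0.0615
side bay_mouth_left 0.75 bay frame -0.1946 -0.1992
side bay_mouth_right 0.95 bay frame -0.0868 -0.0408
side bay_mouth_right 0.57 bay frame -0.1899 -0.2644
```

View pics/scene7.png

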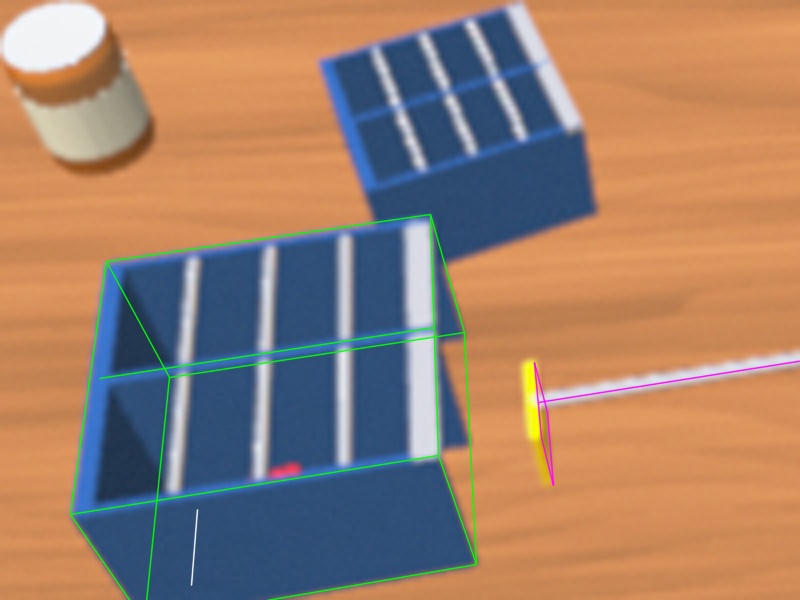

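View pics/side7.png

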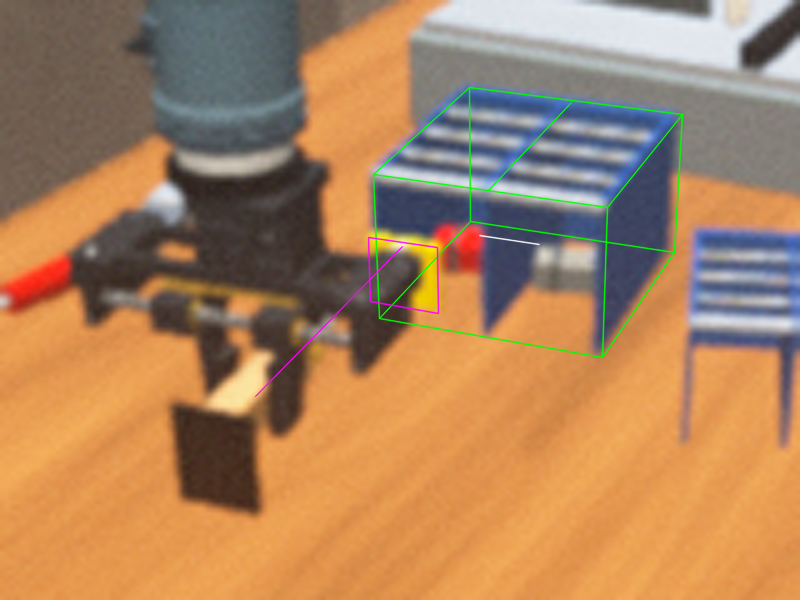

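```bash
python3 - <<'E'
from h import *
im=cv2.imread("pics/side0.png")[145:175,300:360]; cv2.imwrite("pics/clz.png",cv2.resize(im,None,fx=12,fy=12,interpolation=cv2.INTER_CUBIC))
f=optics.grab_frame("side"); g=optics.grab_frame("scene")
cc,s=np.cos(BAY[2]),np.sin(BAY[2])
def bf(p): w=p-np.array([BAY[0],BAY[1],0]); return np.round([cc*w[0]+s*w[1],-s*w[0]+cc*w[1]],4)
im0=cv2.imread("pics/side0.png").astype(int)[140:180,290:350]
m=(im0[...,2]>130)&(im0[...,1]<90)&(im0[...,0]<90)
ys,xs=np.where(m); print("red side cols",xs.min()+290,xs.max()+290,"rows",ys.min()+140,ys.max()+140)
for row in range(ys.min(),ys.max()+1): 
    c=xs[ys==row]; print(row+140,c.min()+290,c.max()+290,"z=0",bf(onz(f,(c.min()+290,row+140.),0)),bf(onz(f,(c.max()+290,row+140.),0)),"z=.024",bf(onz(f,(c.min()+290,row+140.),.024)),bf(onz(f,(c.max()+290,row+140.),.024)))
im0=cv2.imread("pics/scene0.png").astype(int)[240:280,160:210]
m=(im0[...,2]>140)&(im0[...,1]<100)
ys,xs=np.where(m); 
for a,b in zip(xs,ys): print("scene",a+160,b+240,bf(onz(g,(a+160,b+240.),.024)),bf(onz(g,(a+160,b+240.),.028)))
E
```

```text
red side cols 316 325 rows 155 163
155 317 323 z=0 [0.0702 0.1041] [0.0783 0.0818] z=.024 [0.0211 0.0837] [0.0289 0.0623]
156 317 325 z=0 [0.0614 0.1006] [0.0722 0.071 ] z=.024 [0.0127 0.0803] [0.023  0.0519]
157 316 325 z=0 [0.0514 0.1007] [0.0634 0.0676] z=.024 [0.003  0.0804] [0.0146 0.0486]
158 316 325 z=0 [0.0428 0.0972] [0.0548 0.0643] z=.024 [-0.0052  0.077 ] [0.0063 0.0454]
159 316 325 z=0 [0.0343 0.0937] [0.0462 0.061 ] z=.024 [-0.0133  0.0737] [-0.0019  0.0423]
160 316 325 z=0 [0.0259 0.0903] [0.0378 0.0577] z=.024 [-0.0214  0.0704] [-0.01    0.0391]
161 316 325 z=0 [0.0176 0.0869] [0.0294 0.0545] z=.024 [-0.0294  0.0671] [-0.018   0.0361]
162 316 325 z=0 [0.0094 0.0835] [0.0212 0.0513] z=.024 [-0.0373  0.0639] [-0.026  0.033]
163 317 325 z=0 [0.0026 0.0766] [0.013  0.0482] z=.024 [-0.0438  0.0573] [-0.0338  0.03  ]
scene 181 256 [0.0105 0.0132] [0.0094 0.0161]
scene 182 256 [0.0083 0.0137] [0.0072 0.0165]
scene 183 256 [0.0061 0.0141] [0.005 0.017]
scene 184 256 [0.0038 0.0146] [0.0027 0.0174]
scene 178 257 [0.0172 0.0147] [0.016  0.0175]
scene 179 257 [0.0149 0.0151] [0.0138 0.018 ]
scene 180 257 [0.0127 0.0156] [0.0116 0.0184]
scene 181 257 [0.0105 0.016 ] [0.0093 0.0189]
scene 182 257 [0.0082 0.0164] [0.0071 0.0193]
scene 183 257 [0.006  0.0169] [0.0049 0.0197]
scene 184 257 [0.0037 0.0173] [0.0027 0.0202]
scene 177 258 [0.0193 0.017 ] [0.0181 0.0198]
scene 178 258 [0.0171 0.0174] [0.0159 0.0203]
scene 179 258 [0.0148 0.0179] [0.0137 0.0207]
scene 180 258 [0.0126 0.0183] [0.0115 0.0211]
scene 181 258 [0.0104 0.0187] [0.0092 0.0216]
scene 182 258 [0.0081 0.0192] [0.007 0.022]
scene 183 258 [0.0059 0.0196] [0.0048 0.0225]
scene 184 258 [0.0037 0.0201] [0.0026 0.0229]
```

View pics/clz.png

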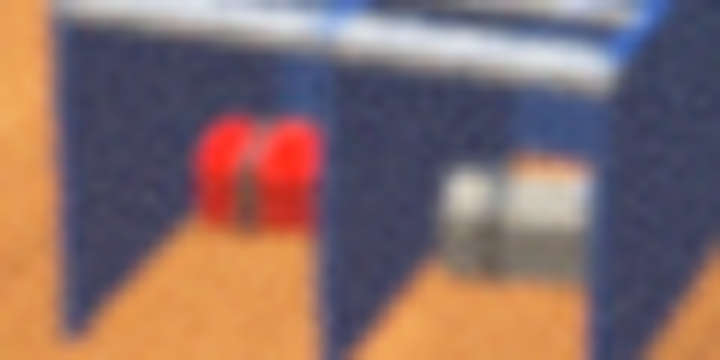

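The blade matches the model laterally and is about 4 mm further in than assumed. The clamp's far end must lie at bay x of 0.055 or less, and the back wall is at 0.080. I'll reach in with the blade at about 0.067, then check before dropping.

```bash
python3 - <<'E'
from h import *
f0=np.array(sensors.get_force())
for xb in (-.06,.0,.063):
    r.move_linear(H(xb,.042,.066),ori(PH),.12)
    F=np.array(sensors.get_force())-f0; print(xb,F.round(2))
    if np.linalg.norm(F)>5: break
r.sleep(.1)
print(sensors.get_time(),sensors.get_ee_pos(),H(.063,.042,.066),sensors.get_width())
B=bayT(BAY)
segs=baysegs(BAY)
c=[B((.067,y,z)) for y,z in ((.017,.04),(.067,.04),(.067,.088),(.017,.088))]
segs+=[(c[i],c[(i+1)%4],(255,0,255)) for i in range(4)]
f=optics.grab_frame("scene"); save(f,"s8a.png",(120,170,260,290),5.5); overlay(f,"s8.png",segs,(120,170,260,290),5.5)
f=optics.grab_frame("side"); save(f,"d8.png",(270,110,390,200),6)
E
```

```text
-0.06 [ 0.43  0.11 -0.46]
0.0 [-0.78  0.05 -0.29]
0.063 [ 0.75  0.37 -0.2 ]
19.475 [ 0.59205626 -0.1132243   0.03078755] [ 0.59237752 -0.11404651  0.031     ] 0.02328884991682474
```

View pics/s8.png

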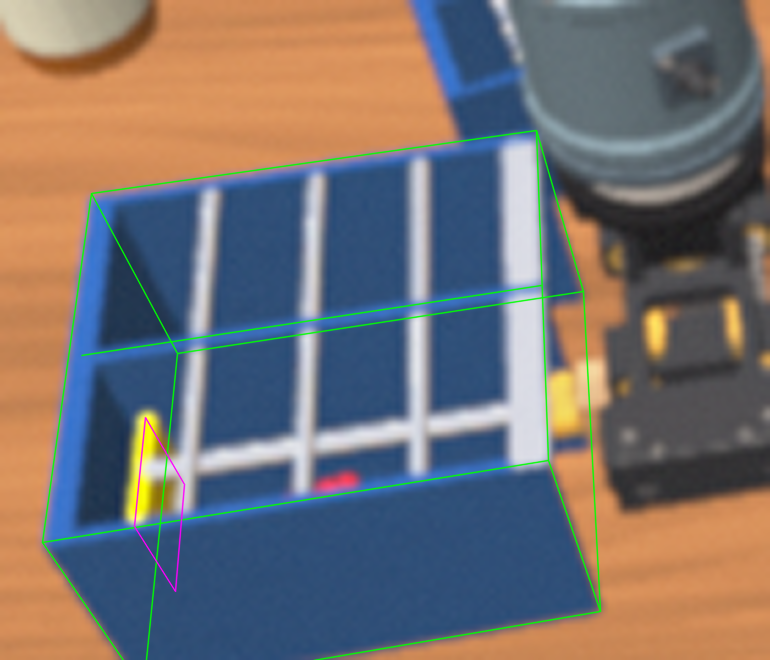

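View pics/s8a.png

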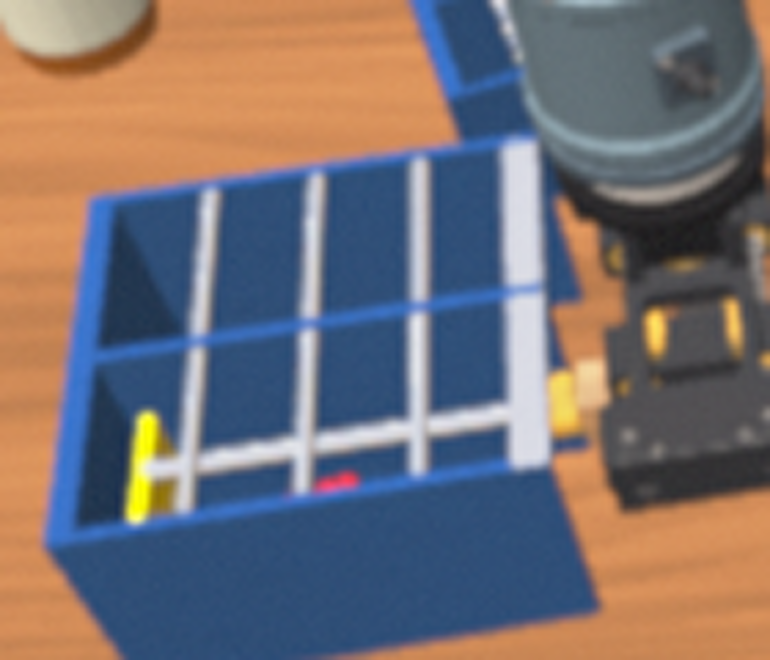

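View pics/d8.png

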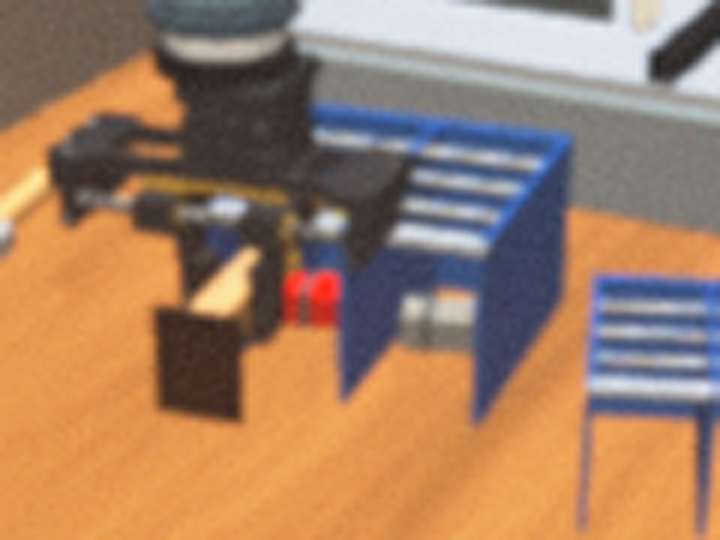

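The blade stands past the clamp, clear of the back wall (gap visible at crop 100–130, 470), and the roof rods are untouched. Dropping it now.

```bash
python3 - <<'E'
from h import *
f0=np.array(sensors.get_force())
for zt in (.05,.038,.0285):
    r.move_linear(H(.063,.042,zt),ori(PH),.08)
    F=np.array(sensors.get_force())-f0; print(zt,F.round(2))
    if np.linalg.norm(F)>5: break
print(sensors.get_time(),sensors.get_ee_pos(),sensors.get_width())
f=optics.grab_frame("scene"); save(f,"s9.png",(120,170,260,290),5.5)
f=optics.grab_frame("side"); save(f,"d9.png",(270,110,390,200),6)
E
```

```text
0.05 [-0.68  0.67  0.8 ]
0.038 [-0.56  1.25 -0.13]
0.0285 [-0.5   0.14 -0.4 ]
20.4917 [ 0.59176236 -0.1138336  -0.00727345] 0.023372917999277914
```

View pics/s9.png

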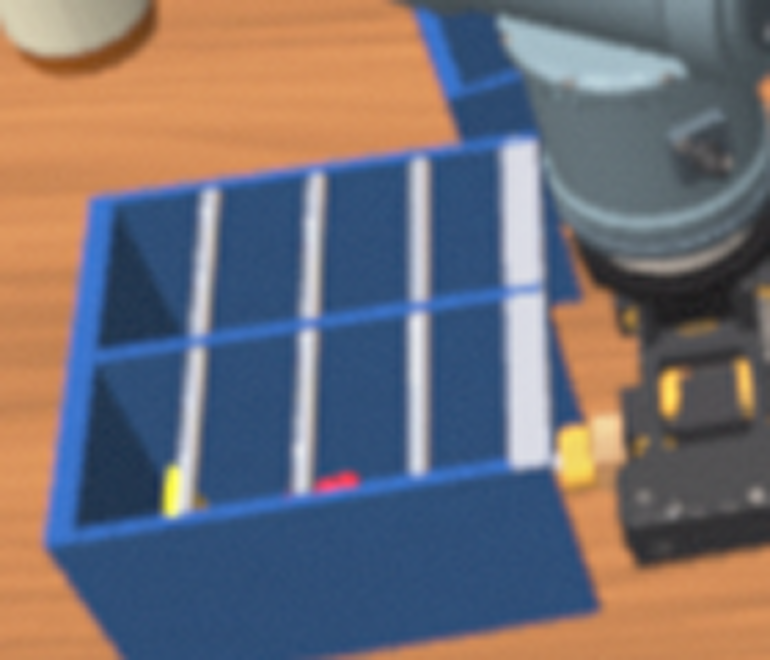

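View pics/d9.png

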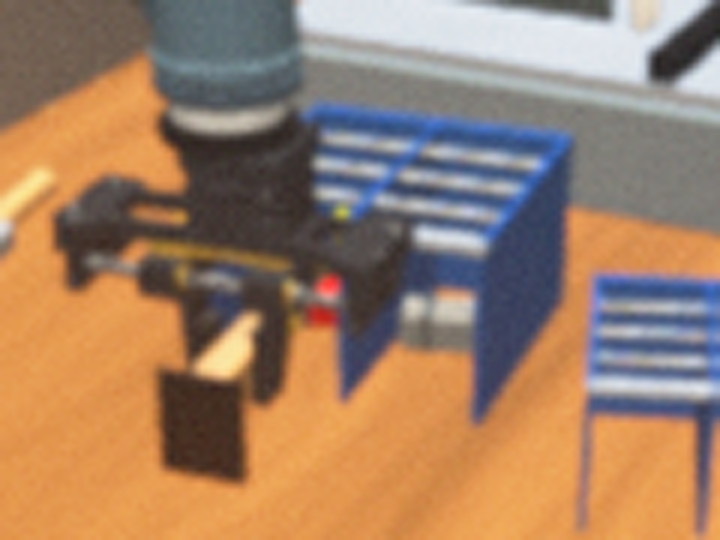

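The drop was clean and the red block didn't move. Dragging out.

```bash
python3 - <<'E'
from h import *
f0=np.array(sensors.get_force())
for xb in (.02,-.06,-.13,-.19):
    r.move_linear(H(xb,.042,.0285),ori(PH),.11)
    F=np.array(sensors.get_force())-f0; print(xb,F.round(2))
    if np.linalg.norm(F)>12: break
print(sensors.get_time(),sensors.get_ee_pos(),sensors.get_width())
f=optics.grab_frame("scene"); save(f,"s10.png",(110,140,370,310),3)
f=optics.grab_frame("side"); save(f,"d10.png",(200,110,400,260),4)
E
```

```text
0.02 [ 0.16 -0.02  0.09]
-0.06 [-0.12  1.11 -0.61]
-0.13 [0.35 0.38 0.6 ]
-0.19 [ 1.37  1.29 -0.35]
23.4833 [ 0.56190394  0.1370697  -0.00652419] 0.023219909360306122
```

View pics/s10.png

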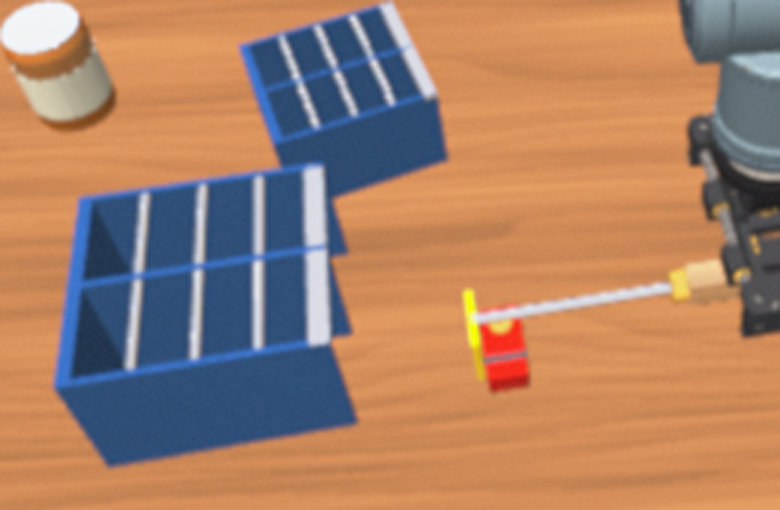

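View pics/d10.png

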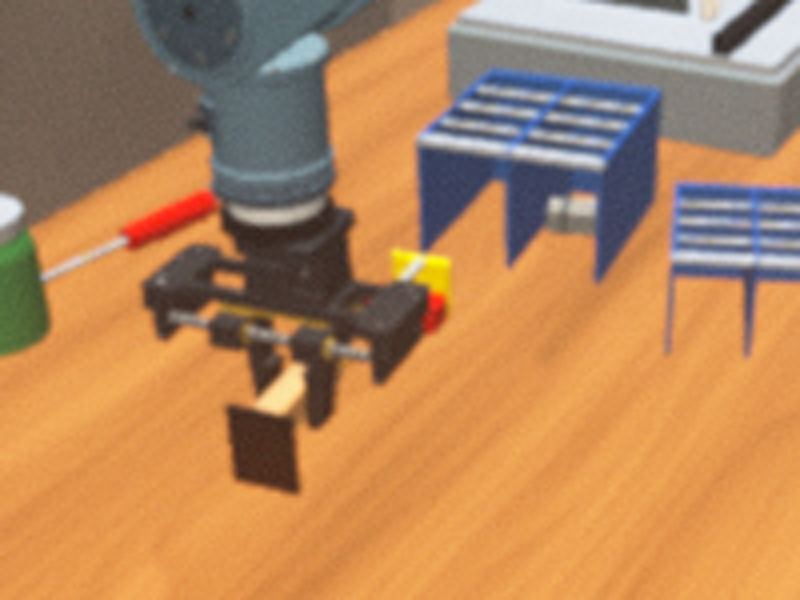

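The clamp is fully out on the bench at scene crop (505,350), lying crosswise, and the grey block is still in its bay. I'll lift the rake off and stand it near its original place.

```bash
python3 - <<'E'
from h import *
phi=float(np.load("phi.npy"))
r.move_linear(H(-.19,.042,.072),ori(PH),.15)
r.move_linear(P(.4931,.285,.072),ori(phi),.25)
r.move_linear(P(.4931,.285,.034),None,.15)
r.move_linear(P(.4931,.285,.0265),None,.06)
print(sensors.get_force(),sensors.get_time())
grip(.06)
r.move_linear(P(.4931,.285,.11),None,.2)
f=optics.grab_frame("scene"); save(f,"s11.png")
def line(n):
    for t,z in (("clamp_center",.012),("rake_blade",0),("rake_grip",.045)):
        for d in optics.place_of(f,t)[:2]: print(n,t,np.round(d["centre"]),round(d["conf"],2),onz(f,d["centre"],z).round(4))
line("scene")
f=optics.grab_frame("side"); save(f,"d11.png"); line("side")
print(sensors.get_time())
E
```

```text
[ 0.31081404  0.05528251 -2.56183081] 25.5
scene clamp_center [276. 257.] 0.68 [ 0.5953 -0.0625  0.012 ]
scene rake_blade [331. 233.] 0.55 [0.5269 0.0715 0.    ]
scene rake_grip [416. 205.] 0.76 [0.4904 0.2846 0.045 ]
side clamp_center [300. 186.] 0.68 [ 0.599  -0.0644  0.012 ]
side rake_blade [295. 218.] 0.59 [0.5221 0.0917 0.    ]
side rake_grip [262. 247.] 0.86 [0.4892 0.2893 0.045 ]
27.1583
```

View pics/s11.png

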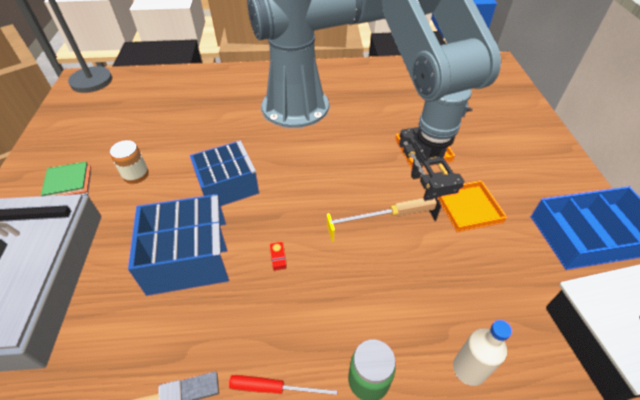

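View pics/d11.png

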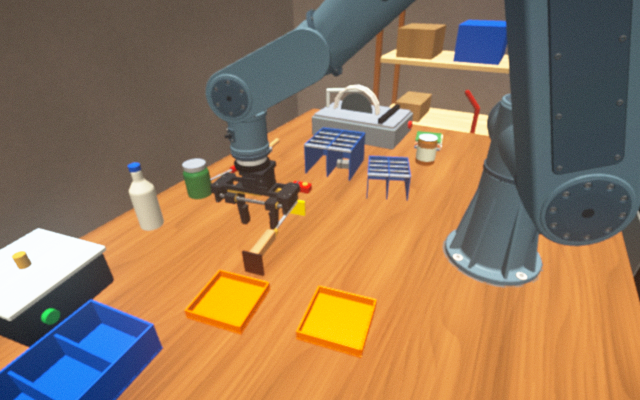

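The rake stands on its own. The clamp is at about (0.597,-0.063) in both views. I'll get its yaw from the red mask.

```bash
python3 - <<'E'
from h import *
f=optics.grab_frame("scene")
im=f["img"].astype(int)
m=((im[...,0]>140)&(im[...,1]<90)&(im[...,2]<110)).astype(np.uint8); m[:, :255]=0; m[:,300:]=0; m[:230]=0; m[285:]=0
ys,xs=np.where(m); print(len(xs))
W=np.array([onz(f,(a,b),.018)[:2] for a,b in zip(xs,ys)])
rect=cv2.minAreaRect((W*1000).astype(np.float32)); print(rect)
from scipy.optimize import minimize
full=cv2.morphologyEx(m,cv2.MORPH_CLOSE,np.ones((7,7),np.uint8))
K=4
def sil(p):
    B=bayT(p); c=[proj(f,B((x,y,z))) for x in(-.032,.032) for y in(-.016,.016) for z in (0,.024)]
    h=cv2.convexHull(((np.array(c)-[255,230]+.5)*K).astype(np.float32)); o=np.zeros((55*K,45*K),np.uint8); cv2.fillConvexPoly(o,h.astype(np.int32),1); return o
T=cv2.resize(full[230:285,255:300],None,fx=K,fy=K,interpolation=cv2.INTER_LINEAR)
best=None
for a0 in np.arange(-1.57,1.57,.3):
    s=minimize(lambda p:(sil((p[0]/100,p[1]/100,p[2]/5))!=T).sum(),[59.7/1,-6.3,a0*5],method="Nelder-Mead",options=dict(initial_simplex=[[59.7,-6.3,a0*5],[60.5,-6.3,a0*5],[59.7,-5.5,a0*5],[59.7,-6.3,a0*5+1]]))
    if best is None or s.fun<best.fun: best=s
p=(best.x[0]/100,best.x[1]/100,best.x[2]/5); print(p,best.fun,T.sum())
np.save("clamp.npy",p)
overlay(f,"s12.png",boxsegs(p,.064,.032,.024,(0,255,0)),(240,215,320,285),8)
g=optics.grab_frame("side"); overlay(g,"d12.png",boxsegs(p,.064,.032,.024,(0,255,0)),(260,150,340,220),8)
E
```

```text
263
((594.6048583984375, -59.044166564941406), (74.3418960571289, 30.147117614746094), 7.224345684051514)
(np.float64(0.5914407379948522), np.float64(-0.05967788929816093), np.float64(0.12598541066533242)) 963.0 5624
```

View pics/s12.png

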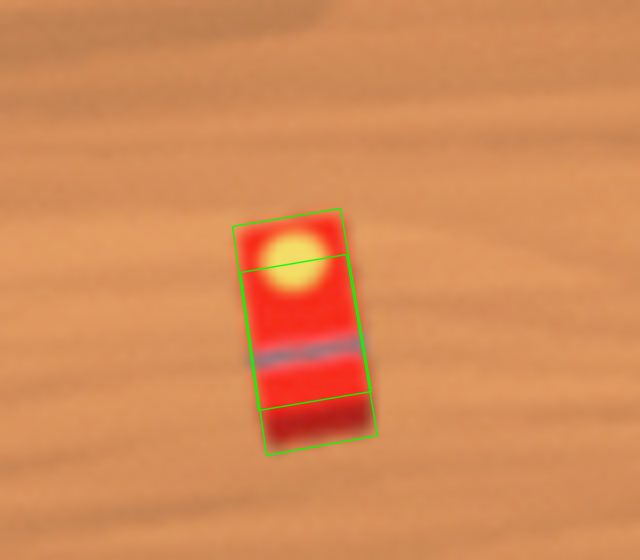

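View pics/d12.png

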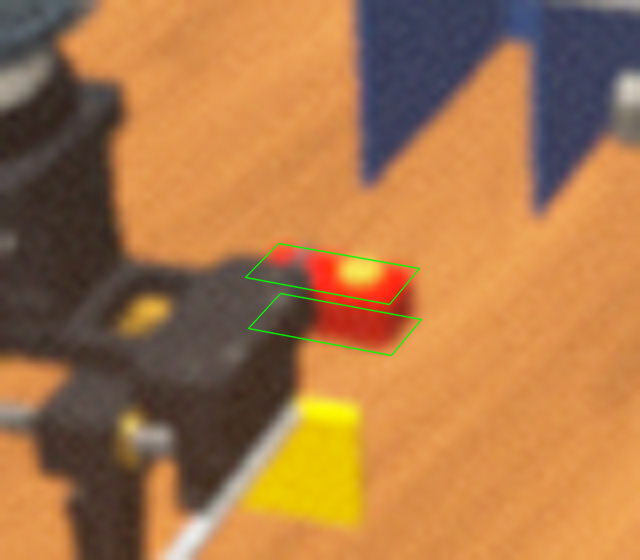

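```bash
python3 - <<'E'
from h import *
c=(.5925,-.061); ph=.126+np.pi/2
q=kinematics.inverse_kinematics(P(*c,.005),ori(ph)); print(q)
r.move_linear(P(.4931,.285,.15),None,.25)
r.reach(P(*c,.10),ori(ph))
r.move_linear(P(*c,.03),None,.2)
r.move_linear(P(*c,.005),None,.08)
print(sensors.get_force(),sensors.get_time())
grip(0,30)
print(sensors.get_width())
r.move_linear(P(*c,.14),None,.2)
print(sensors.get_width(),sensors.get_force(),sensors.get_time())
f=optics.grab_frame("side"); save(f,"d13.png",(200,90,400,240),4)
f=optics.grab_frame("wrist"); save(f,"w13.png")
E
```

```text
[-0.30167785  0.5289264   1.67885882  0.          0.93380743 -1.99847417]
[0.04954098 0.8007705  0.16720314] 30.3833
0.03195647518402492
0.03193853683213999 [-0.66352822  1.27760913 -1.48835101] 31.7417
```

View pics/d13.png

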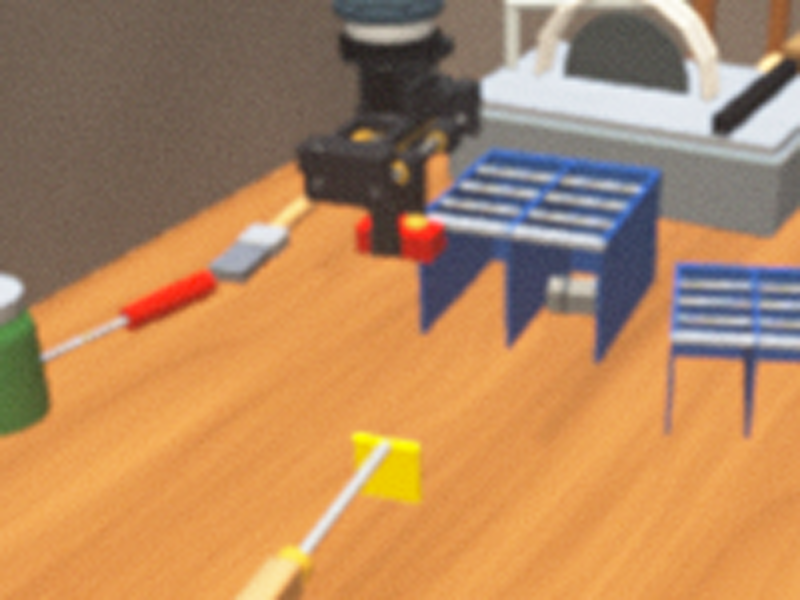

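View pics/w13.png

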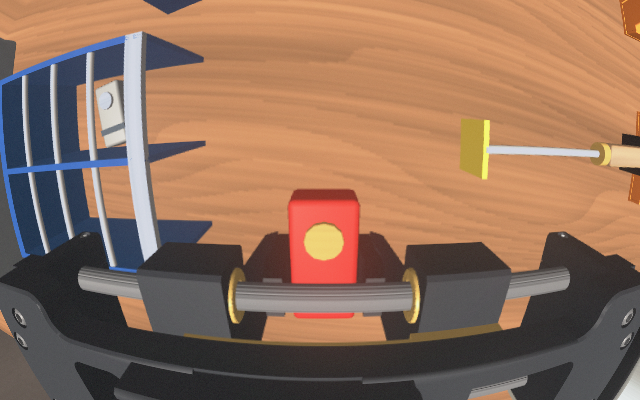

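Clamp held (width 31.9 mm). The grey block is still in its bay at wrist (112,110), and the rake stands at (490,150). Now I'll lay the clamp in the tray.

```bash
python3 - <<'E'
from h import *
c=(.4705,.436); ph=.16+np.pi/2
r.move_linear(P(*c,.14),ori(ph),.25)
r.move_linear(P(*c,.03),None,.2)
r.move_linear(P(*c,.0105),None,.06)
print(sensors.get_force(),sensors.get_width(),sensors.get_time())
grip(.05)
r.move_linear(P(*c,.17),None,.2)
r.move_linear(P(.44,.25,.25),None,.25); r.sleep(.2)
print(sensors.get_force(),sensors.get_width(),sensors.get_time())
f=optics.grab_frame("scene"); save(f,"s14.png")
f=optics.grab_frame("side"); save(f,"d14.png")
for d in optics.place_of(f,"clamp_center"): print(d["centre"],d["conf"],onz(f,d["centre"],.016))
E
```

```text
[ 0.50725906 -0.52160365 -1.83805707] 0.031974802895911106 35.2167
[-0.49584673  0.60075916 -0.50245235] 0.0501472942103952 37.7917
[228.2, 301.6] 0.71 [0.46786467 0.44324437 0.016     ]
```

View pics/s14.png

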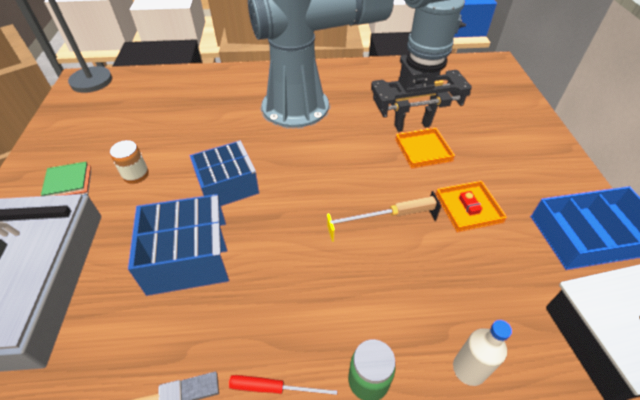

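View pics/d14.png

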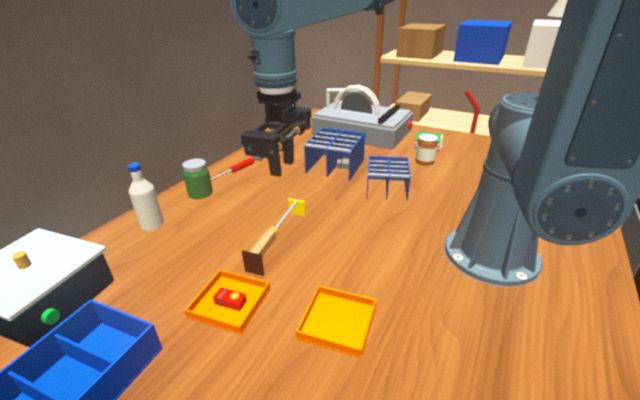

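The red clamp lies flat in the far tray (scene 471,202; side 231,298). The rake stands clear (scene 385,212), the grey block is in its bay (side 345,163), and the gripper is clear of everything. Handing in.

```bash
python3 - <<'E'
from h import *
r.sign_off(); print("done")
E
```

```text
the job is handed in; nothing more can be done
done
```

The job is done and handed in at about 38 s of the 59 s allowed. I dragged the red clamp out of the left bay with the rake and stood the rake back near its original spot. The clamp is now in the farther orange tray.

- **First grasp missed:** the fingers closed on air above the handle, and nothing moved. The real fingertips sit about 35 mm above the reported tool point (TCP). I measured this with a gentle touch on the bench (about 13 N) and corrected every height for it. The second grasp held, with a 23.4 mm reading on the 24 mm handle.
- **Drag:** the force readings I took between moves changed by less than 3 N while reaching in, dropping the blade and dragging. The clamp turned crosswise as it came out. I touched it with the fingers only once it was on the bench, about 12 cm in front of the mouth.
- **Last checks:** both fixed cameras show the clamp lying flat in the tray and the rake standing clear of the bays. The side view shows the grey block still in its bay, and the open gripper is well away from everything.
- **Disagreement:** before the drag, the two cameras disagreed by about 2 cm on how deep the clamp lay. I placed the blade to clear the deeper estimate.

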